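# Spread printed erasers under the drying lamp

### The arm

A 6-joint arm with a two-finger parallel gripper is mounted at the origin on the work surface; the furniture and walls round the work are solid. World frame = base frame: x ahead of the robot, y to its left, z up, the work surface at z = 0. Lengths are in m, angles in rad, forces in N, time in s.
With the tool pointing down it reaches from about 0.3 to 0.775 m from the base axis. Payload 14.6 kg.
Tool frame: the origin (TCP) lies on the mounting face of the last link; the fingertips stand 199 mm ahead of it and the grasp point (between the pads) lies 180 mm ahead of it; z points along the fingers, y is the line along which they close (so a half turn about z gives the same grasp; the last joint's range is limited). The gripper opens to 94 mm and grips with 3 to 60 N. Pads are 16 mm wide; open, the fingers measure 119 mm over their backs; the gripper's body (75 mm by 177 mm) begins 78 mm behind the grasp point.
Start: joints at [1.2, 0.3, 1.521, -0, 1.321, -0.067], TCP at [0.165, 0.525, 0.405] pointing down, gripper open.
Joint ranges: [-3.03, 3.03], [-0.79, 2.21], [0.23, 2.52], [-1.04, 4.18], [0, 3.07], [-2.55, 2.55]. Speed limits (rad/s): [2.22, 2.22, 2.57, 3.14, 3.14, 3.14].

### API

Orientations are given as [roll, pitch, yaw] about the fixed x, y, z axes, in that order (R = Rz(yaw) Ry(pitch) Rx(roll)).
In Python, from station import get_obs, camera, hand_in gives the robot as it stands.
- The arm moves only by the tool apply_moves, never from a script. Its argument "increments" is a list of rows, each an object of numbers: "tx", "ty", "tz": the shift along the tool's x, y, z as a fraction of full scale; "ax", "ay", "az": the turn, a rotation vector about the tool's x, y, z as a fraction of full scale. In form: [{"tx": .., "ty": .., "tz": .., "ax": .., "ay": .., "az": ..}, ...]. A call has 1 to 12 rows; each row shifts and turns the commanded pose from where the row before left it, along the tool's axes as they then stand; what a row does not reach is not made up. Full scale, the value 1, is 30 mm for a shift and 5 degrees for a turn. A row lasts 1/8 s, in which the tool goes at most 62.5 mm and 10.7 degrees, less where a joint would pass 70% of its speed; a pose out of reach is approached as far as the arm can. A call with a number of a shift or a turn outside -1 to 1 is refused whole. A call with a gripper value outside its range is refused whole. "jaw" is the closure, from 0 (fully open) to 1 (shut), set as the call begins (left out, the last holds). The fingers move at their own pace and stop on an object; "force" is the grip in N (left out, the last holds). Time passes only in rows, so rows that do not move let the fingers close. It gives the time, the measured TCP pose, the force, the opening and the grip force at its end, in the units of the state.
- get_obs(): the state, without advancing time (a new reading comes with each control period).
- camera(name): name is "side" or "top" or "wrist"; returns a dict with "pixels" (420x560x3 uint8, red, green, blue), "camera_matrix" (3x3 intrinsics, pixels), "R" (3x3) and "t" (3): a world point X has camera coordinates R X + t; the wrist camera has in their place "T_tool_cam" (4x4, takes a point from camera to tool coordinates, whose origin is the TCP and whose axes are the flange's). Camera axes: x right, y down, z forward; pixel columns grow to the right and rows downward; lengths in m; the calibration is good to about 2 mm. A picture is of the moment at which its call begins: read the wrist's pose just before it. There is no depth.
- hand_in(): hands the job in; it is judged then, once.
The state is a dict: "time_s": time; "qpos": joint angles; "joint_vel": joint speeds; "tau": joint torques, N m; "ee_pos": TCP position; "eef_rot": TCP orientation; "force": force on the tool from outside, world axes, zero at the start; "moment": the same for the moment, N m; "grip_width": finger opening in m; "grip_force": force on a finger pad.
Only numpy, scipy, OpenCV 4.12 (cv2) and the standard library are available. Lean on these libraries where they do the work, as an engineer would, in place of code of your own. Each camera call takes 0.05 s, during which the arm holds its last target. There are 200 camera calls.

### The job

Spread the heap of five freshly printed erasers into an even single layer on the drying tray: one lying lengthways in each of the three marked lanes under the lamp, pushed back gently until it touches the stop bar, and one in each of the two marked oblongs in front. Do not shift the stop bar, do not knock the lamp, and leave everything else alone.

Things in the scene. Friction and masses are not known exactly. Their poses are not given: they have to be found in the camera images.
- station: Fixed drying station, 340 x 270 mm: shallow aluminium tray, floor top 4 mm above the worktop, rim 10 mm above the worktop at front and sides. It stands flat on the worktop. In its own frame x points from the open front (facing the robot) to the back under the lamp, y to the left, z up; tray spans x -210 to +130 mm, y +-135 mm. Origin on the worktop (z = 0). Blue printed lines mark three back lanes (32 mm wide) and two front oblongs (62 x 32 mm), their long sides along x.
- lamp: White lamp housing fixed to the station (same origin and axes as the station). It hangs over the back of the tray: housing from x +45 to +125 mm, y +-135 mm, underside 73.5 mm and top 140 mm above the worktop, on two end cheeks at y +-139 mm. It roofs the back row, so a tool held upright cannot get there; one leaning back about 42 degrees towards the front (fingertips pointing forward and down) passes under its front edge.
- stop_bar (a joint): Position of the dark stop bar (bar across the tray floor under the lamp, 230 mm wide, 16 mm high, top 21 mm above the worktop), 0 to 0.02 m; the bar stands 100 mm minus this value behind the station's origin (front face at station x = 0.100 - value). It is held by friction only and slips when pushed with more than about 14 N; it must stay where it is set.
- stop_face (a point): Middle of the front face of the stop bar, 12 mm above the worktop; axes as the station's.
- back_1 (a point): On the tray floor, centre line of the left back lane; axes as the station's. Only its sideways position counts: how far back an eraser goes is set by the stop bar.
- back_2 (a point): On the tray floor, centre line of the middle back lane; axes as the station's. Only its sideways position counts: how far back an eraser goes is set by the stop bar.
- back_3 (a point): On the tray floor, centre line of the right back lane; axes as the station's. Only its sideways position counts: how far back an eraser goes is set by the stop bar.
- front_1 (a point): On the tray floor, centre of the left front oblong; axes as the station's.
- front_2 (a point): On the tray floor, centre of the right front oblong; axes as the station's.
- eraser_1: White and blue eraser, a block 23 wide (its x) x 55 long (its y) x 15 high (its z) mm, 20 to 45 g; origin at the centre of its underside. One of the three at the bottom of the heap; the middle one, about 30 mm nearer to the lamp than the outer two.
- eraser_2: White and blue eraser, a block 23 wide (its x) x 55 long (its y) x 15 high (its z) mm, 20 to 45 g; origin at the centre of its underside. One of the three at the bottom of the heap, an outer one.
- eraser_3: White and blue eraser, a block 23 wide (its x) x 55 long (its y) x 15 high (its z) mm, 20 to 45 g; origin at the centre of its underside. One of the three at the bottom of the heap, an outer one.
- eraser_4: White and blue eraser, a block 23 wide (its x) x 55 long (its y) x 15 high (its z) mm, 20 to 45 g; origin at the centre of its underside. One of the two on top of the heap.
- eraser_5: White and blue eraser, a block 23 wide (its x) x 55 long (its y) x 15 high (its z) mm, 20 to 45 g; origin at the centre of its underside. One of the two on top of the heap.
- loupe: Small black folding loupe, 36 mm high; a bystander, leave alone. Origin at the centre of its underside.
- card_pack: Banded pack of cards, 56x86x23 mm, lying; a bystander, leave alone. Origin at the centre of its underside.
- marker_blue: White marker with blue cap, 135 mm long, 18 mm wide, lying in the tray along its left rim; a bystander, leave alone. Origin at the centre of its underside.
- oil_bottle: Oil bottle, 45 mm wide, 138 mm high, standing; a bystander, leave alone. Origin at the centre of its underside.
- check_weight: Brass check weight, 29 mm wide, 46 mm high, standing; a bystander, leave alone. Origin at the centre of its underside.

How it is judged:
At the end, for the whole second after the job is handed in: Each back lane holds one eraser within 12 mm of its centre line, its end within 4 mm of the stop bar; each front oblong holds one, centre within 15 mm of the oblong's. All lie flat on the tray floor, lengthways within 0.2 rad, at rest (((y of eraser_1 in the frame of back_1 between -0.012 and 0.012 m and x of eraser_1 in the frame of stop_face between -0.0315 and -0.02 m) or (y of eraser_2 in the frame of back_1 between -0.012 and 0.012 m and x of eraser_2 in the frame of stop_face between -0.0315 and -0.02 m) or (y of eraser_3 in the frame of back_1 between -0.012 and 0.012 m and x of eraser_3 in the frame of stop_face between -0.0315 and -0.02 m) or (y of eraser_4 in the frame of back_1 between -0.012 and 0.012 m and x of eraser_4 in the frame of stop_face between -0.0315 and -0.02 m) or (y of eraser_5 in the frame of back_1 between -0.012 and 0.012 m and x of eraser_5 in the frame of stop_face between -0.0315 and -0.02 m)) and ((y of eraser_1 in the frame of back_2 between -0.012 and 0.012 m and x of eraser_1 in the frame of stop_face between -0.0315 and -0.02 m) or (y of eraser_2 in the frame of back_2 between -0.012 and 0.012 m and x of eraser_2 in the frame of stop_face between -0.0315 and -0.02 m) or (y of eraser_3 in the frame of back_2 between -0.012 and 0.012 m and x of eraser_3 in the frame of stop_face between -0.0315 and -0.02 m) or (y of eraser_4 in the frame of back_2 between -0.012 and 0.012 m and x of eraser_4 in the frame of stop_face between -0.0315 and -0.02 m) or (y of eraser_5 in the frame of back_2 between -0.012 and 0.012 m and x of eraser_5 in the frame of stop_face between -0.0315 and -0.02 m)) and ((y of eraser_1 in the frame of back_3 between -0.012 and 0.012 m and x of eraser_1 in the frame of stop_face between -0.0315 and -0.02 m) or (y of eraser_2 in the frame of back_3 between -0.012 and 0.012 m and x of eraser_2 in the frame of stop_face between -0.0315 and -0.02 m) or (y of eraser_3 in the frame of back_3 between -0.012 and 0.012 m and x of eraser_3 in the frame of stop_face between -0.0315 and -0.02 m) or (y of eraser_4 in the frame of back_3 between -0.012 and 0.012 m and x of eraser_4 in the frame of stop_face between -0.0315 and -0.02 m) or (y of eraser_5 in the frame of back_3 between -0.012 and 0.012 m and x of eraser_5 in the frame of stop_face between -0.0315 and -0.02 m)) and horizontal distance between any of eraser_1, eraser_2, eraser_3, eraser_4, eraser_5 and front_1 below 0.015 m and horizontal distance between any of eraser_1, eraser_2, eraser_3, eraser_4, eraser_5 and front_2 below 0.015 m and angle between the y axis of each of eraser_1, eraser_2, eraser_3, eraser_4, eraser_5 and the x axis of station, either way round below 0.2 rad and angle between each of eraser_1, eraser_2, eraser_3, eraser_4, eraser_5's own z axis and vertical below 0.1 rad and z of eraser_1 in the frame of station between 0.001 and 0.008 m and z of eraser_2 in the frame of station between 0.001 and 0.008 m and z of eraser_3 in the frame of station between 0.001 and 0.008 m and z of eraser_4 in the frame of station between 0.001 and 0.008 m and z of eraser_5 in the frame of station between 0.001 and 0.008 m and linear speed of each of eraser_1, eraser_2, eraser_3, eraser_4, eraser_5 below 0.01 m/s); the robot touches nothing.
It fails at once if the stop bar is shifted by more than 3 mm (distance of stop_face from where it was at the start of the episode above 0.003 m).
It fails at once if the lamp is knocked (more than 12 N) (contact force between anything else and lamp above 12 N).
It fails at once if a bystander is moved by more than 15 mm (distance of any of loupe, card_pack, marker_blue, oil_bottle, check_weight from where it was at the start of the episode above 0.015 m).
It also fails if it takes over 72 s, if anything falls off the work surface, if the arm or the gripper's body presses on something with over 40 N, if the wrist force passes 120 N, or if a joint passes its speed limit or range.

## Working session

There is one attempt and no reset: what is moved stays moved. The work goes in short steps, Python scripts to look and compute and a tool call to move; the robot and the scene stay as the last step left them, time stands still between calls to the robot, and variables do not carry over. Pictures are saved under pics/ and viewed, at most 10 in all, crops included, and the job is handed in when it is done.

Besides the shell and the picture viewer there is one more tool, called after ">>>" by a JSON object that holds its "method" and its "body", one argument or row to a line. apply_moves: Moves the arm, as the interface text tells. Its arguments: {"type":"object","properties":{"increments":{"type":"array"},"jaw":{"type":"number"},"force":{"type":"number"}},"required":["increments"]}

```bash
ls; mkdir -p pics; python3 - <<'E'
from station import get_obs,camera
import cv2,pickle,numpy as np
o=get_obs();print(o)
d={}
for n in("top","side"):
    c=camera(n);d[n]=c;cv2.imwrite(f"pics/{n}0.png",c["pixels"][:,:,::-1])
    print(n,c["camera_matrix"],c["R"],c["t"])
pickle.dump(d,open("c0.pkl","wb"))
E
```

```text
pics
{'time_s': 0.0, 'qpos': array([ 1.20039213e+00,  3.00476269e-01,  1.52158889e+00, -7.38375162e-06,
        1.32067166e+00, -6.66342399e-02]), 'joint_vel': array([-0.00017779, -0.00075658, -0.00068149, -0.00151307, -0.00070271,
       -0.00207683]), 'tau': array([-2.75605358e-03, -5.31795931e+01, -3.52746928e+01,  7.07147084e-02,
        2.43282382e-02, -1.09408475e-04]), 'ee_pos': array([0.16452565, 0.52478248, 0.40408005]), 'eef_rot': array([-3.14045055e+00, -6.90481941e-05,  2.83782449e+00]), 'force': array([-0.37157164,  0.20402376, -0.55267877]), 'moment': array([-0.04588179, -0.0209453 ,  0.02411779]), 'grip_force': 0.0, 'grip_width': 0.09423971569214548}
top [[397.00129034   0.         285.43271623]
 [  0.         397.00129034 215.37566992]
 [  0.           0.           1.        ]] [[-0.01563504 -0.99987723  0.00103221]
 [-0.99292822  0.01540486 -0.11771255]
 [ 0.1176822  -0.00286535 -0.99304717]] [0.06291658 0.59041018 1.05073196]
side [[387.43473069   0.         279.12390547]
 [  0.         387.43473069 209.13535259]
 [  0.           0.           1.        ]] [[ 0.98406482 -0.1774755  -0.01090348]
 [-0.10232117 -0.51506579 -0.85102151]
 [ 0.14541946  0.83857598 -0.52501763]] [-0.54280433  0.14989353  0.91507047]
```

```bash
sleep 1
```

```text
(no output)
```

View pics/top0.png

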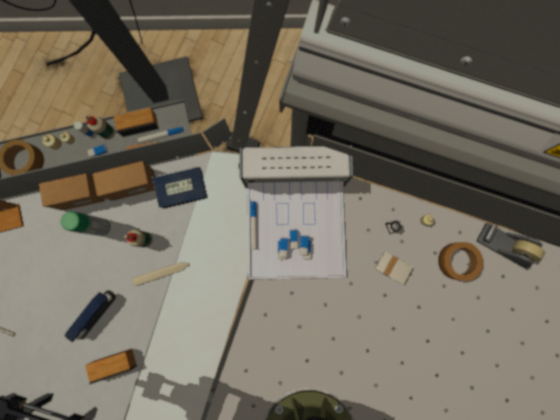

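View pics/side0.png

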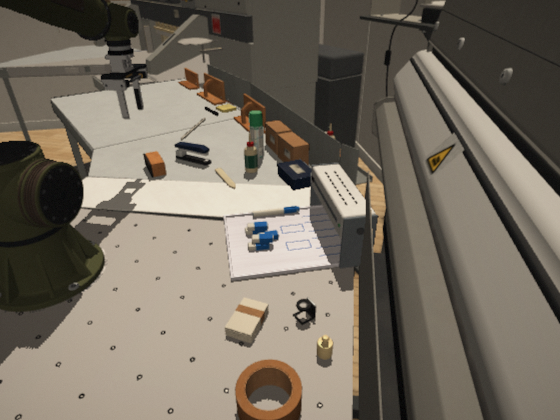

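The top view shows the tray at cols 248–345, rows 150–278, with the heap near (295,245), front oblongs at (282,213) and (309,213), and the lamp at rows 148–185. The side view shows the heap near (262,237), with the bystanders clear of it.

```bash
cat > h.py <<'E'
import numpy as np,cv2,pickle
from scipy.spatial.transform import Rotation as Rt
def pose(o):
    T=np.eye(4);T[:3,:3]=Rt.from_euler('xyz',o["eef_rot"]).as_matrix();T[:3,3]=o["ee_pos"];return T
def cast(c,uv,z,T=None):
    "rays through pixels onto plane z"
    uv=np.atleast_2d(np.array(uv,float));d=np.c_[uv,np.ones(len(uv))]@np.linalg.inv(c["camera_matrix"]).T
    if T is None: R=c["R"].T;p=-R@c["t"]
    else: M=T@c["T_tool_cam"];R=M[:3,:3];p=M[:3,3]
    d=d@R.T;return p+d*((z-p[2])/d[:,2])[:,None]
def proj(c,X,T=None):
    X=np.atleast_2d(X)
    if T is None: Y=X@c["R"].T+c["t"]
    else: M=np.linalg.inv(T@c["T_tool_cam"]);Y=X@M[:3,:3].T+M[:3,3]
    q=Y@c["camera_matrix"].T;return q[:,:2]/q[:,2:]
E
python3 - <<'E'
from h import *
from station import camera,get_obs
d=pickle.load(open("c0.pkl","rb"));c=d["top"]
print(cast(c,[[249,278],[345,277],[248,182]],.01))
print(cast(c,[[282,213],[309,213],[284,248],[294,239],[305,245]],.01))
T=pose(get_obs());print(T);w=camera("wrist");print(w["T_tool_cam"],w["camera_matrix"])
a=c["pixels"][140:290,235:360,::-1];b=d["side"]["pixels"][190:290,215:365,::-1]
A=cv2.resize(a,None,fx=3,fy=3,interpolation=2);B=cv2.resize(b,None,fx=2.8,fy=2.8,interpolation=2)
im=np.zeros((600,800,3),np.uint8);im[:A.shape[0],:A.shape[1]]=A;im[:B.shape[0],375:375+B.shape[1]]=B
cv2.imwrite("pics/z.png",im)
E
```

```text
[[ 0.42267581  0.15637529  0.01      ]
 [ 0.421258   -0.10732215  0.01      ]
 [ 0.69084749  0.15790367  0.01      ]]
[[ 0.60110712  0.06314582  0.01      ]
 [ 0.59993502 -0.01243325  0.01      ]
 [ 0.50331843  0.05903398  0.01      ]
 [ 0.52781546  0.03087927  0.01      ]
 [ 0.51070569  0.00068121  0.01      ]]
[[-9.54210260e-01  2.99136497e-01 -3.67676305e-04  1.64516328e-01]
 [ 2.99136714e-01  9.54209809e-01 -9.31075211e-04  5.24794166e-01]
 [ 7.23217598e-05 -9.98427001e-04 -9.99999499e-01  4.04159211e-01]
 [ 0.00000000e+00  0.00000000e+00  0.00000000e+00  1.00000000e+00]]
[[-8.03833201e-04 -9.61324828e-01 -2.75415918e-01  8.19390643e-02]
 [ 9.99999660e-01 -8.23171958e-04 -4.53760513e-05 -1.07428199e-03]
 [-1.83093536e-04 -2.75415861e-01  9.61325163e-01  1.89605517e-02]
 [ 0.00000000e+00  0.00000000e+00  0.00000000e+00  1.00000000e+00]] [[354.62014508   0.         280.46634464]
 [  0.         354.62014508 209.71629163]
 [  0.           0.           1.        ]]
```

View crop.

View pics/z.png

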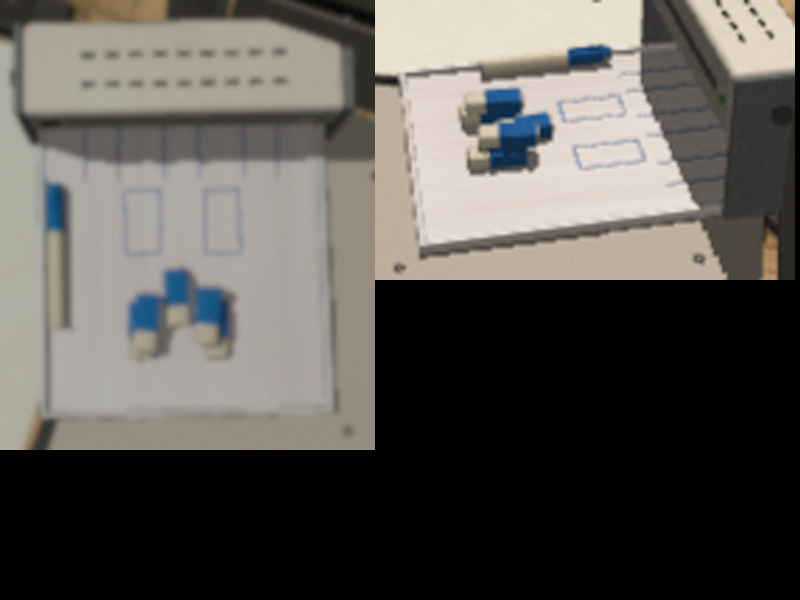

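The crop shows two stacks. The upper erasers lie on the left (143,325) and right (210,315) outer ones, the middle one is at (177,297), and all lie roughly along x. Lane centres are at about 101/181/260 and oblongs at 143/223 in crop columns. Next I'll bring the wrist camera over it.

>>> {"method": "apply_moves", "body": {
  "increments": [
    {"tx": -1, "ty": -1, "az": -0.87},
    {"tx": -1, "ty": -1, "az": -0.87},
    {"tx": -1, "ty": -1, "az": -0.87},
    {"tx": -1, "ty": -1, "az": -0.87},
    {"tx": -1, "ty": -1},
    {"tx": -1, "ty": -1},
    {"tx": -1, "ty": -1},
    {"tx": -1, "ty": -1},
    {"tx": -0.9, "ty": -1},
    {"tx": -0.9, "ty": -1},
    {"tx": -0.9, "ty": -1},
    {"tx": -0.9, "ty": -1}
  ]
}}

```text
schema error: expected keys tx, ty, tz, ax, ay, az
```

>>> {"method": "apply_moves", "body": {
  "increments": [
    {"ty": -1},
    {"ty": -1},
    {"ty": -1},
    {"ty": -0.9},
    {"ty": 0}
  ]
}}

```text
schema error: expected keys tx, ty, tz, ax, ay, az
```

```bash
cat > snap.py <<'E'
import sys
from h import *
from station import camera,get_obs
o=get_obs();w=camera("wrist");pickle.dump((pose(o),w),open(f"{sys.argv[1]}.pkl","wb"))
cv2.imwrite(f"pics/{sys.argv[1]}.png",w["pixels"][:,:,::-1]);print(o["time_s"],o["ee_pos"],o["eef_rot"],o["grip_width"])
E
python3 snap.py w1
```

```text
0.15 [0.16453267 0.52479137 0.4042173 ] [-3.14075656e+00 -2.97946836e-05  2.83778329e+00] 0.09361737894999334
```

View pics/w1.png

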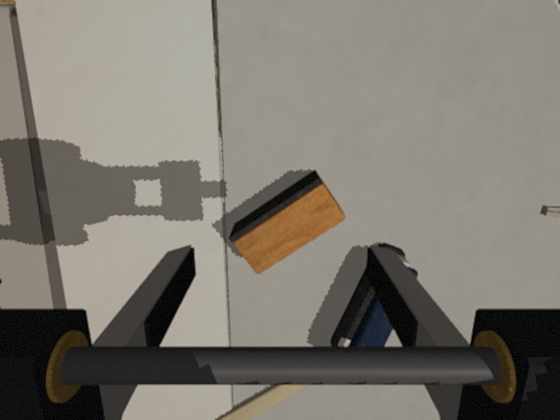

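The moves were refused because every row needs all six keys. The picture is from the start pose: the fingers fill the bottom (rows >250), and image-up is tool +x.

>>> {"method": "apply_moves", "body": {
  "increments": [
    {"tx": -1, "ty": -1, "tz": 0, "ax": 0, "ay": 0, "az": -0.87},
    {"tx": -1, "ty": -1, "tz": 0, "ax": 0, "ay": 0, "az": -0.87},
    {"tx": -1, "ty": -1, "tz": 0, "ax": 0, "ay": 0, "az": -0.87},
    {"tx": -1, "ty": -1, "tz": 0, "ax": 0, "ay": 0, "az": -0.87},
    {"tx": -1, "ty": -1, "tz": 0, "ax": 0, "ay": 0, "az": 0},
    {"tx": -1, "ty": -1, "tz": 0, "ax": 0, "ay": 0, "az": 0},
    {"tx": -1, "ty": -1, "tz": 0, "ax": 0, "ay": 0, "az": 0},
    {"tx": -1, "ty": -1, "tz": 0, "ax": 0, "ay": 0, "az": 0},
    {"tx": -1, "ty": -1, "tz": 0, "ax": 0, "ay": 0, "az": 0},
    {"tx": -1, "ty": -1, "tz": 0, "ax": 0, "ay": 0, "az": 0},
    {"tx": -1, "ty": -1, "tz": 0, "ax": 0, "ay": 0, "az": 0},
    {"tx": -1, "ty": -1, "tz": 0, "ax": 0, "ay": 0, "az": 0}
  ]
}}

```text
time_s: 1.7
ee_pos: [0.5002, 0.1436, 0.4046]
eef_rot: [3.142, -0.0, 3.141]
force: [-0.7, 0.6, 0.0]
grip_width: 0.0938
grip_force: 0.0
```

>>> {"method": "apply_moves", "body": {
  "increments": [
    {"tx": -1, "ty": -1, "tz": 0, "ax": 0, "ay": 0, "az": 0},
    {"tx": -0.5, "ty": -1, "tz": 0, "ax": 0, "ay": 0, "az": 0},
    {"tx": 0, "ty": -1, "tz": 0, "ax": 0, "ay": 0, "az": 0},
    {"tx": 0, "ty": -1, "tz": 0, "ax": 0, "ay": 0, "az": 0},
    {"tx": 0, "ty": 0, "tz": 0, "ax": 0, "ay": 0, "az": 0}
  ]
}}

```text
time_s: 2.33
ee_pos: [0.5444, 0.0234, 0.4045]
eef_rot: [-3.142, -0.0, 3.139]
force: [0.1, 1.4, -0.2]
grip_width: 0.0937
grip_force: 0.0
```

```bash
python3 snap.py w2
```

```text
2.325 [0.54435341 0.02344965 0.40449727] [-3.14151174e+00 -2.97133597e-04  3.13920622e+00] 0.09373679338919196
```

View pics/w2.png

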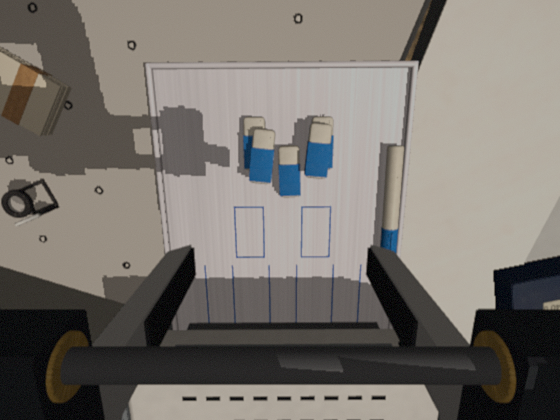

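The wrist view shows two front oblongs at (250,232) and (315,232), and lane lines at cols 206/234, 269/296 and 332/360. The top erasers are at about (262,155) and (319,150), the middle one at (289,171), and the outer ones are half hidden beneath. I'll measure these next and zoom in on the heap.

```bash
python3 - <<'E'
from h import *
T,w=pickle.load(open("w2.pkl","rb"));im=w["pixels"];hsv=cv2.cvtColor(im,cv2.COLOR_RGB2HSV)
print("rim front corners",cast(w,[[151,67],[414,66]],.01,T)[:,:2])
blue=cv2.inRange(hsv,(100,60,40),(130,255,255))
b=blue.copy();b[:200]=0;b[262:]=0
for x0,x1 in((225,275),(290,340)):
    p=cv2.findNonZero(b[:,x0:x1]).reshape(-1,2)+[x0,0];q=p.max(0)/2+p.min(0)/2
    print("oblong",p.min(0),p.max(0),cast(w,[p.min(0),p.max(0),q],.004,T)[:,:2].round(4))
g=(blue[285:315]>0).sum(0);print("lanes",[(i,int(v)) for i,v in enumerate(g) if v>8])
for u in(206,234,269,296,332,360):print(cast(w,[[u,275],[u,310]],.004,T)[:,:2].round(4).tolist())
cr=im[105:205,225:345,::-1];cv2.imwrite("pics/w2z.png",cv2.resize(cr,None,fx=6,fy=6,interpolation=2))
E
```

```text
rim front corners [[ 0.4226245  -0.10459358]
 [ 0.4225219   0.15510271]]
oblong [234 207] [264 257] [[ 0.5681 -0.0291]
 [ 0.6285  0.0035]
 [ 0.5977 -0.0131]]
oblong [301 207] [330 256] [[0.5683 0.0457]
 [0.6275 0.0802]
 [0.5973 0.0626]]
lanes [(206, 10), (207, 16), (233, 17), (234, 17), (269, 29), (296, 30), (331, 17), (332, 20), (358, 22), (359, 12), (512, 15), (513, 20), (514, 20), (515, 15), (516, 17), (517, 16), (518, 14), (519, 13), (520, 12), (521, 9), (523, 9), (525, 12), (527, 11), (528, 15), (529, 10), (530, 11), (531, 14), (533, 9), (539, 9), (540, 9), (541, 9), (542, 10), (543, 10), (544, 10), (545, 12), (546, 10), (547, 9), (548, 13), (549, 10), (550, 14), (551, 15), (552, 12), (553, 14), (554, 9), (555, 10), (556, 11)]
[[0.6513, -0.0654], [0.6981, -0.0683]]
[[0.6514, -0.0323], [0.6982, -0.0342]]
[[0.6516, 0.009], [0.6984, 0.0084]]
[[0.6517, 0.0409], [0.6985, 0.0413]]
[[0.6518, 0.0834], [0.6986, 0.0852]]
[[0.6519, 0.1165], [0.6987, 0.1193]]
```

View pics/w2z.png

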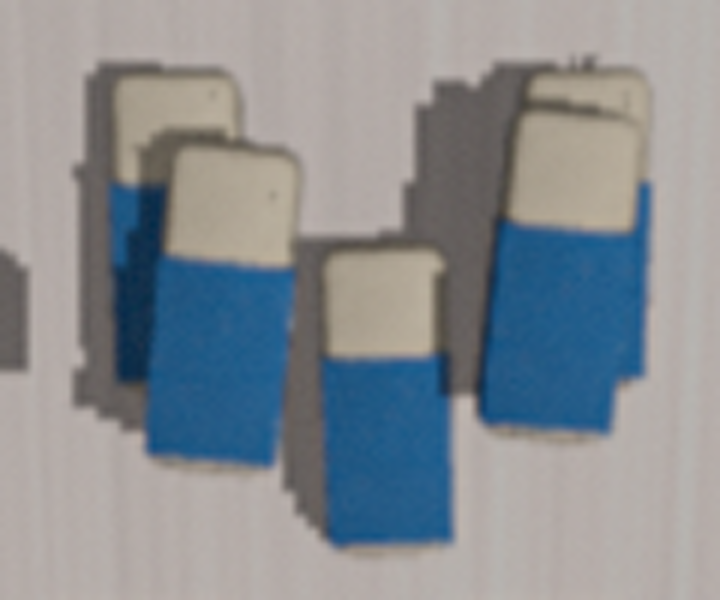

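The zoom (6x, offset 225,105) shows top A with corners (513,112),(640,120),(610,432),(480,425). Top B has corners (175,148),(300,155),(275,465),(148,455), and the middle one spans (325,250)–(453,545). The outer ones have visible corners (530,72),(650,72),(643,378) and (115,75),(238,75),(117,383).

```bash
python3 - <<'E'
from h import *
T,w=pickle.load(open("w2.pkl","rb"))
E={"A":([(513,112),(640,120),(610,432),(480,425)],.034),"B":([(175,148),(300,155),(275,465),(148,455)],.034),
"M":([(325,250),(447,250),(453,545),(325,545)],.019),"L":([(530,72),(650,72),(643,378),(521,378)],.019),"R":([(115,75),(238,75),(240,383),(117,383)],.019)}
for k,(c,z) in E.items():
    p=cast(w,np.array(c)/6+[225,105],z,T)[:,:2];m=p.mean(0);v=(p[2]+p[3]-p[0]-p[1])/2;u=(p[1]-p[0]+p[2]-p[3])/2
    print(k,m.round(4),"len",np.linalg.norm(v).round(4),"wid",np.linalg.norm(u).round(4),"yaw",np.degrees(np.arctan2(v[1],v[0])).round(1))
E
```

```text
A [0.5027 0.0604] len 0.051 wid 0.0212 yaw -4.3
B [0.508  0.0051] len 0.0509 wid 0.0208 yaw -5.8
M [0.5259 0.0325] len 0.0518 wid 0.0217 yaw 0.8
L [0.4964 0.0661] len 0.0513 wid 0.0206 yaw 0.2
R [ 0.4969 -0.0034] len 0.0517 wid 0.0209 yaw -1.0
```

>>> {"method": "apply_moves", "body": {
  "increments": [
    {"tx": 0.7, "ty": 0.62, "tz": 0.5, "ax": 0, "ay": 0, "az": 0},
    {"tx": 0.68, "ty": 0.62, "tz": 0.5, "ax": 0, "ay": 0, "az": 0},
    {"tx": 0, "ty": 0, "tz": 0.9, "ax": 0, "ay": 0, "az": 0.86},
    {"tx": 0, "ty": 0, "tz": 1, "ax": 0, "ay": 0, "az": 0},
    {"tx": 0, "ty": 0, "tz": 1, "ax": 0, "ay": 0, "az": 0},
    {"tx": 0, "ty": 0, "tz": 1, "ax": 0, "ay": 0, "az": 0},
    {"tx": 0, "ty": 0, "tz": 0.8, "ax": 0, "ay": 0, "az": 0},
    {"tx": 0, "ty": 0, "tz": 0.38, "ax": 0, "ay": 0, "az": 0}
  ],
  "jaw": 0.45,
  "force": 10
}}

```text
time_s: 3.38
ee_pos: [0.5027, 0.0629, 0.2212]
eef_rot: [-3.141, -0.001, 3.067]
force: [0.9, -0.3, 0.9]
grip_width: 0.0515
grip_force: 0.0
```

>>> {"method": "apply_moves", "body": {
  "increments": [
    {"tx": 0, "ty": 0, "tz": 0, "ax": 0, "ay": 0, "az": 0},
    {"tx": 0, "ty": 0, "tz": 0, "ax": 0, "ay": 0, "az": 0},
    {"tx": 0, "ty": 0, "tz": 0, "ax": 0, "ay": 0, "az": 0},
    {"tx": 0, "ty": 0, "tz": 0, "ax": 0, "ay": 0, "az": 0}
  ],
  "jaw": 1
}}

```text
time_s: 3.88
ee_pos: [0.5031, 0.062, 0.2229]
eef_rot: [3.141, 0.001, 3.066]
force: [-0.8, 1.0, 4.3]
grip_width: 0.0216
grip_force: 10.0
```

>>> {"method": "apply_moves", "body": {
  "increments": [
    {"tx": 0, "ty": 0, "tz": -0.67, "ax": 0, "ay": 0, "az": 0},
    {"tx": 0, "ty": 0, "tz": -0.67, "ax": 0, "ay": 0, "az": -0.86},
    {"tx": -0.83, "ty": 0.25, "tz": 0, "ax": 0, "ay": 0, "az": 0},
    {"tx": -0.83, "ty": 0.25, "tz": 0, "ax": 0, "ay": 0, "az": 0},
    {"tx": -0.83, "ty": 0.26, "tz": 0, "ax": 0, "ay": 0, "az": 0},
    {"tx": -0.83, "ty": 0.25, "tz": 0, "ax": 0, "ay": 0, "az": 0},
    {"tx": -0.83, "ty": 0.25, "tz": 0, "ax": 0, "ay": 0, "az": 0},
    {"tx": 0, "ty": 0, "tz": 0.8, "ax": 0, "ay": 0, "az": 0},
    {"tx": 0, "ty": 0, "tz": 0.7, "ax": 0, "ay": 0, "az": 0},
    {"tx": 0, "ty": 0, "tz": 0.2, "ax": 0, "ay": 0, "az": 0},
    {"tx": 0, "ty": 0, "tz": 0, "ax": 0, "ay": 0, "az": 0}
  ]
}}

```text
time_s: 5.25
ee_pos: [0.6274, 0.0997, 0.2115]
eef_rot: [-3.142, -0.0, 3.141]
force: [-0.5, -0.5, -0.2]
grip_width: 0.0215
grip_force: 10.0
```

>>> {"method": "apply_moves", "body": {
  "increments": [
    {"tx": 0, "ty": 0, "tz": 0.1, "ax": 0, "ay": 0, "az": 0},
    {"tx": 0, "ty": 0, "tz": 0, "ax": 0, "ay": 0, "az": 0}
  ]
}}

```text
time_s: 5.5
ee_pos: [0.6275, 0.0998, 0.209]
eef_rot: [3.142, 0.001, 3.141]
force: [-0.2, -0.5, 2.0]
grip_width: 0.0218
grip_force: 10.0
```

>>> {"method": "apply_moves", "body": {
  "increments": [
    {"tx": 0, "ty": 0, "tz": 0, "ax": 0, "ay": 0, "az": 0},
    {"tx": 0, "ty": 0, "tz": 0, "ax": 0, "ay": 0, "az": 0},
    {"tx": 0, "ty": 0, "tz": -0.7, "ax": 0, "ay": 0, "az": 0},
    {"tx": 0, "ty": 0, "tz": -1, "ax": 0, "ay": 0, "az": 0},
    {"tx": 0, "ty": 0, "tz": 0, "ax": 0, "ay": 0, "az": 0}
  ],
  "jaw": 0.6
}}

```text
time_s: 6.12
ee_pos: [0.6279, 0.0998, 0.2633]
eef_rot: [3.141, 0.005, 3.142]
force: [0.6, 0.2, 0.2]
grip_width: 0.0375
grip_force: 0.0
```

>>> {"method": "apply_moves", "body": {
  "increments": [
    {"tx": 1, "ty": -0.79, "tz": 0, "ax": 0, "ay": 0, "az": 0},
    {"tx": 1, "ty": -0.79, "tz": 0, "ax": 0, "ay": 0, "az": 0},
    {"tx": 1, "ty": -0.79, "tz": 0, "ax": 0, "ay": 0, "az": 0},
    {"tx": 1, "ty": -0.79, "tz": 0, "ax": 0, "ay": 0, "az": 0},
    {"tx": 0, "ty": 0, "tz": 0, "ax": 0, "ay": 0, "az": 0.58},
    {"tx": 0, "ty": 0, "tz": 0.4, "ax": 0, "ay": 0, "az": 0.58},
    {"tx": 0, "ty": 0, "tz": 0.6, "ax": 0, "ay": 0, "az": 0},
    {"tx": 0, "ty": 0, "tz": 0.36, "ax": 0, "ay": 0, "az": 0}
  ],
  "jaw": 0.45
}}

```text
time_s: 7.12
ee_pos: [0.5072, 0.005, 0.218]
eef_rot: [-3.142, -0.001, 3.04]
force: [0.2, 0.3, -0.1]
grip_width: 0.0518
grip_force: 0.0
```

>>> {"method": "apply_moves", "body": {
  "increments": [
    {"tx": 0, "ty": 0, "tz": 0, "ax": 0, "ay": 0, "az": 0},
    {"tx": 0, "ty": 0, "tz": 0, "ax": 0, "ay": 0, "az": 0},
    {"tx": 0, "ty": 0, "tz": 0, "ax": 0, "ay": 0, "az": 0},
    {"tx": 0, "ty": 0, "tz": 0, "ax": 0, "ay": 0, "az": 0}
  ],
  "jaw": 1
}}

```text
time_s: 7.62
ee_pos: [0.5074, 0.005, 0.2187]
eef_rot: [-3.142, 0.0, 3.04]
force: [-0.3, -0.4, 1.5]
grip_width: 0.0219
grip_force: 10.0
```

>>> {"method": "apply_moves", "body": {
  "increments": [
    {"tx": 0, "ty": 0, "tz": -0.67, "ax": 0, "ay": 0, "az": 0},
    {"tx": 0, "ty": 0, "tz": -0.67, "ax": 0, "ay": 0, "az": -0.58},
    {"tx": 0, "ty": 0, "tz": 0, "ax": 0, "ay": 0, "az": -0.58},
    {"tx": -0.8, "ty": -0.37, "tz": 0, "ax": 0, "ay": 0, "az": 0},
    {"tx": -0.8, "ty": -0.37, "tz": 0, "ax": 0, "ay": 0, "az": 0},
    {"tx": -0.82, "ty": -0.35, "tz": 0, "ax": 0, "ay": 0, "az": 0},
    {"tx": -0.8, "ty": -0.37, "tz": 0, "ax": 0, "ay": 0, "az": 0},
    {"tx": -0.8, "ty": -0.37, "tz": 0, "ax": 0, "ay": 0, "az": 0},
    {"tx": 0, "ty": 0, "tz": 0.8, "ax": 0, "ay": 0, "az": 0},
    {"tx": 0, "ty": 0, "tz": 0.7, "ax": 0, "ay": 0, "az": 0},
    {"tx": 0, "ty": 0, "tz": 0.15, "ax": 0, "ay": 0, "az": 0},
    {"tx": 0, "ty": 0, "tz": 0, "ax": 0, "ay": 0, "az": 0}
  ]
}}

```text
time_s: 9.12
ee_pos: [0.628, -0.0498, 0.2095]
eef_rot: [3.142, -0.0, -3.142]
force: [0.7, 0.4, -0.1]
grip_width: 0.022
grip_force: 10.0
```

>>> {"method": "apply_moves", "body": {
  "increments": [
    {"tx": 0, "ty": 0, "tz": 0.12, "ax": 0, "ay": 0, "az": 0},
    {"tx": 0, "ty": 0, "tz": 0, "ax": 0, "ay": 0, "az": 0}
  ]
}}

```text
time_s: 9.38
ee_pos: [0.628, -0.0499, 0.206]
eef_rot: [-3.142, 0.0, 3.142]
force: [-0.4, -0.2, -0.3]
grip_width: 0.0218
grip_force: 10.0
```

>>> {"method": "apply_moves", "body": {
  "increments": [
    {"tx": 0, "ty": 0, "tz": 0, "ax": 0, "ay": 0, "az": 0},
    {"tx": 0, "ty": 0, "tz": 0, "ax": 0, "ay": 0, "az": 0},
    {"tx": 0, "ty": 0, "tz": -0.7, "ax": 0, "ay": 0, "az": 0},
    {"tx": 0, "ty": 0, "tz": -1, "ax": 0, "ay": 0, "az": 0},
    {"tx": 0, "ty": 0, "tz": 0, "ax": 0, "ay": 0, "az": 0}
  ],
  "jaw": 0.6
}}

```text
time_s: 10.0
ee_pos: [0.6285, -0.05, 0.2605]
eef_rot: [-3.141, 0.005, 3.141]
force: [0.7, -0.6, -0.6]
grip_width: 0.0378
grip_force: 0.0
```

>>> {"method": "apply_moves", "body": {
  "increments": [
    {"tx": 1, "ty": 0.92, "tz": 0, "ax": 0, "ay": 0, "az": 0},
    {"tx": 1, "ty": 0.92, "tz": 0, "ax": 0, "ay": 0, "az": 0},
    {"tx": 0.98, "ty": 0.91, "tz": 0, "ax": 0, "ay": 0, "az": 0},
    {"tx": 0, "ty": 0, "tz": 0.3, "ax": 0, "ay": 0, "az": 0},
    {"tx": 0, "ty": 0, "tz": 0.7, "ax": 0, "ay": 0, "az": 0},
    {"tx": 0, "ty": 0, "tz": 0.6, "ax": 0, "ay": 0, "az": 0},
    {"tx": 0, "ty": 0, "tz": 0, "ax": 0, "ay": 0, "az": 0}
  ],
  "jaw": 0.5
}}

```text
time_s: 10.88
ee_pos: [0.5386, 0.0322, 0.2073]
eef_rot: [-3.142, -0.003, 3.141]
force: [-0.6, -0.0, -0.4]
grip_width: 0.047
grip_force: 0.0
```

>>> {"method": "apply_moves", "body": {
  "increments": [
    {"tx": 0, "ty": 0, "tz": 0, "ax": 0, "ay": 0, "az": 0},
    {"tx": 0, "ty": 0, "tz": 0, "ax": 0, "ay": 0, "az": 0},
    {"tx": 0, "ty": 0, "tz": 0, "ax": 0, "ay": 0, "az": 0},
    {"tx": 0, "ty": 0, "tz": 0, "ax": 0, "ay": 0, "az": 0}
  ],
  "jaw": 1
}}

```text
time_s: 11.38
ee_pos: [0.5388, 0.0325, 0.2092]
eef_rot: [-3.142, 0.001, 3.141]
force: [0.6, -1.2, 4.0]
grip_width: 0.0219
grip_force: 9.9
```

>>> {"method": "apply_moves", "body": {
  "increments": [
    {"tx": 0, "ty": 0, "tz": -1, "ax": 0, "ay": 0, "az": 0},
    {"tx": 0, "ty": 0, "tz": 0, "ax": 0, "ay": 0, "az": 0},
    {"tx": -1, "ty": -0.08, "tz": 0, "ax": 0, "ay": 0, "az": 0},
    {"tx": -1, "ty": -0.08, "tz": 0, "ax": 0, "ay": 0, "az": 0},
    {"tx": -1, "ty": -0.08, "tz": 0, "ax": 0, "ay": 0, "az": 0},
    {"tx": 0, "ty": 0, "tz": 0.4, "ax": 0, "ay": 0, "az": 0},
    {"tx": 0, "ty": 0, "tz": 0.4, "ax": 0, "ay": 0, "az": 0},
    {"tx": 0, "ty": 0, "tz": 0.16, "ax": 0, "ay": 0, "az": 0},
    {"tx": 0, "ty": 0, "tz": 0, "ax": 0, "ay": 0, "az": 0}
  ]
}}

```text
time_s: 12.5
ee_pos: [0.6281, 0.0255, 0.2095]
eef_rot: [3.142, -0.001, 3.142]
force: [0.2, 0.4, 0.7]
grip_width: 0.0223
grip_force: 10.0
```

>>> {"method": "apply_moves", "body": {
  "increments": [
    {"tx": 0, "ty": 0, "tz": 0, "ax": 0, "ay": 0, "az": 0},
    {"tx": 0, "ty": 0, "tz": 0, "ax": 0, "ay": 0, "az": 0},
    {"tx": 0, "ty": 0, "tz": 0, "ax": 0, "ay": 0, "az": 0}
  ],
  "jaw": 0.6
}}

```text
time_s: 12.88
ee_pos: [0.6286, 0.0254, 0.2101]
eef_rot: [3.142, 0.0, 3.142]
force: [0.1, 0.2, -0.1]
grip_width: 0.0373
grip_force: 0.0
```

>>> {"method": "apply_moves", "body": {
  "increments": [
    {"tx": 0, "ty": 0, "tz": -1, "ax": 0, "ay": 0, "az": 0},
    {"tx": 0, "ty": 0, "tz": -1, "ax": 0, "ay": 0, "az": 0},
    {"tx": 0.6, "ty": 0, "tz": -1, "ax": 0, "ay": 0, "az": 0},
    {"tx": 0.6, "ty": 0, "tz": -1, "ax": 0, "ay": 0, "az": 0},
    {"tx": 0.6, "ty": 0, "tz": -1, "ax": 0, "ay": 0, "az": 0},
    {"tx": 0, "ty": 0, "tz": 0, "ax": 0, "ay": 0, "az": 0}
  ],
  "jaw": 0.2
}}

```text
time_s: 13.62
ee_pos: [0.5742, 0.0254, 0.3624]
eef_rot: [-3.142, 0.004, 3.142]
force: [-0.6, -0.0, 0.1]
grip_width: 0.0753
grip_force: 0.0
```

```bash
python3 snap.py w3
```

```text
13.625 [0.57420179 0.02540784 0.36235395] [-3.14152083  0.00420155  3.14150921] 0.0752915661508251
```

View pics/w3.png

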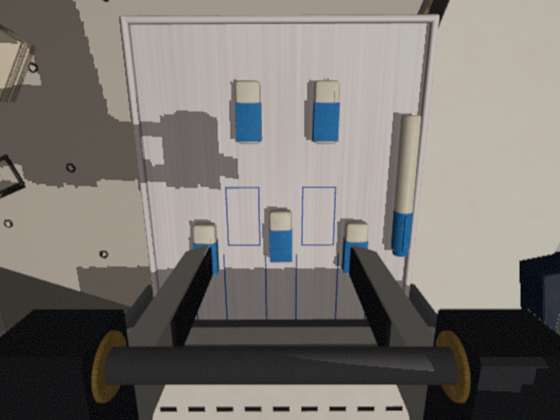

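The picture shows A, M and B lying straight in lanes 1–3, with M at (281,236). L and R remain at (326,111) and (249,111), also straight, and the marker is untouched. Next I lean 30° with the jaws shut while backing off.

>>> {"method": "apply_moves", "body": {
  "increments": [
    {"tx": 1, "ty": 0.4, "tz": 0, "ax": 0, "ay": 0, "az": 0},
    {"tx": 1, "ty": 0.4, "tz": 0, "ax": 0, "ay": -1, "az": 0},
    {"tx": 1, "ty": 0.4, "tz": 0, "ax": 0, "ay": -1, "az": 0},
    {"tx": 0.5, "ty": 0.4, "tz": 0, "ax": 0, "ay": -1, "az": 0},
    {"tx": 0.2, "ty": 0.4, "tz": 0, "ax": 0, "ay": -1, "az": 0},
    {"tx": 0, "ty": 0.45, "tz": 0, "ax": 0, "ay": -1, "az": 0},
    {"tx": 0, "ty": 0, "tz": 0, "ax": 0, "ay": -1, "az": 0},
    {"tx": 0, "ty": 0, "tz": 0, "ax": 0, "ay": 0, "az": 0}
  ],
  "jaw": 1
}}

```text
time_s: 14.68
ee_pos: [0.4643, 0.099, 0.352]
eef_rot: [-3.141, 0.521, -3.141]
force: [-1.5, 0.3, 0.2]
grip_width: 0.0008
grip_force: 0.0
```

```bash
python3 snap.py w4;  python3 - <<'E'
from h import *
T,w=pickle.load(open("w3.pkl","rb"))
hsv=cv2.cvtColor(w["pixels"],cv2.COLOR_RGB2HSV);b=cv2.inRange(hsv,(100,110,60),(130,255,255))
n,l,s,c=cv2.connectedComponentsWithStats(b)
for i in range(1,n):
    if s[i,4]>300:
        x,y,W,H,_=s[i];p=cast(w,[[x,y],[x+W,y+H],[x+W/2,y+H]],.019,T)[:,:2].round(4);print(s[i],p.tolist())
E
```

```text
14.675 [0.46433175 0.09901102 0.35201971] [-3.14132196  0.52121867 -3.14131156] 0.000797299045849218
[235 103  26  38 942] [[0.4891, -0.0149], [0.5219, 0.0073], [0.5219, -0.0044]]
[313 103  26  38 960] [[0.4892, 0.0534], [0.522, 0.0776], [0.522, 0.0659]]
[392 212  21  45 706] [[0.5888, 0.1312], [0.6353, 0.156], [0.6353, 0.1456]]
[269 230  23  32 686] [[0.6069, 0.0137], [0.6406, 0.0362], [0.6406, 0.0248]]
```

View pics/w4.png

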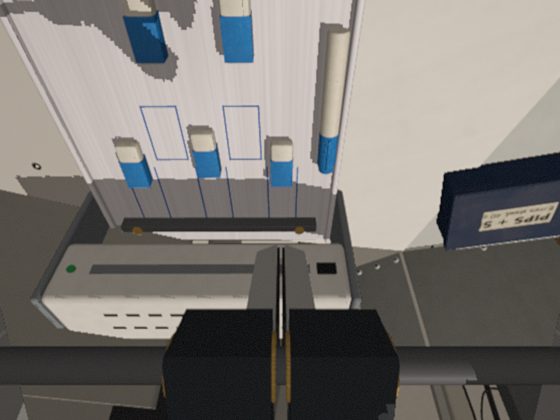

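The leaned view shows the dark stop bar across rows 219–231 and the three erasers in their lanes, with the shut fingers in front of the lamp at (281,280).

```bash
python3 - <<'E'
from h import *
T,w=pickle.load(open("w4.pkl","rb"));im=w["pixels"]
for u in(150,220,290):print(u,im[208:236,u].mean(1).astype(int).tolist())
print(cast(w,[[150,219],[220,219],[290,219]],.004,T)[:,:2].round(4).tolist(),cast(w,[[220,219],[220,232]],.021,T)[:,:2].round(4).tolist())
print("blue ends",cast(w,[[138,187],[208,178],[282,186]],.019,T)[:,:2].round(4).tolist())
E
```

```text
150 [107, 108, 109, 110, 111, 110, 111, 112, 107, 88, 60, 44, 43, 42, 46, 43, 43, 45, 49, 48, 45, 44, 44, 49, 71, 78, 78, 79]
220 [110, 113, 111, 113, 112, 112, 112, 114, 108, 81, 50, 46, 40, 45, 44, 47, 45, 46, 49, 49, 47, 38, 40, 103, 179, 193, 193, 191]
290 [112, 113, 113, 112, 112, 112, 113, 115, 111, 77, 47, 41, 44, 42, 44, 46, 42, 44, 51, 45, 44, 37, 46, 115, 182, 195, 193, 192]
[[0.7192, -0.06], [0.7193, 0.0249], [0.7194, 0.1098]] [[0.7008, 0.0291], [0.7236, 0.0263]]
blue ends [[0.6533, -0.0514], [0.641, 0.024], [0.6521, 0.0999]]
```

>>> {"method": "apply_moves", "body": {
  "increments": [
    {"tx": 0.5, "ty": 0, "tz": 0.87, "ax": 0, "ay": 0, "az": 0},
    {"tx": 0.5, "ty": 0, "tz": 0.87, "ax": 0, "ay": 0, "az": 0},
    {"tx": 0.5, "ty": 0, "tz": 0.87, "ax": 0, "ay": 0, "az": 0},
    {"tx": 0.5, "ty": 0, "tz": 0.87, "ax": 0, "ay": 0, "az": 0},
    {"tx": 0.3, "ty": 0, "tz": 0.52, "ax": 0, "ay": 0, "az": 0},
    {"tx": 0, "ty": 0, "tz": 0, "ax": 0, "ay": 0, "az": 0}
  ]
}}

```text
time_s: 15.48
ee_pos: [0.4643, 0.0987, 0.2134]
eef_rot: [-3.141, 0.519, 3.141]
force: [0.1, 0.1, 0.3]
grip_width: 0.0006
grip_force: 0.0
```

Stop bar front face is at x≈0.718, which fits 0–20 mm from station 0.7326. Lower the tips and push lane 1.

>>> {"method": "apply_moves", "body": {
  "increments": [
    {"tx": 0.27, "ty": 0.02, "tz": 0.46, "ax": 0, "ay": 0, "az": 0},
    {"tx": 0.24, "ty": 0.02, "tz": 0.41, "ax": 0, "ay": 0, "az": 0},
    {"tx": 0, "ty": 0, "tz": 0, "ax": 0, "ay": 0, "az": 0}
  ]
}}

```text
time_s: 15.85
ee_pos: [0.4644, 0.1, 0.1845]
eef_rot: [-3.141, 0.522, 3.141]
force: [-0.1, -0.2, -0.1]
grip_width: 0.0006
grip_force: 0.0
```

>>> {"method": "apply_moves", "body": {
  "increments": [
    {"tx": -0.4, "ty": 0, "tz": 0.23, "ax": 0, "ay": 0, "az": 0},
    {"tx": -0.4, "ty": 0, "tz": 0.23, "ax": 0, "ay": 0, "az": 0},
    {"tx": -0.4, "ty": 0, "tz": 0.23, "ax": 0, "ay": 0, "az": 0},
    {"tx": -0.4, "ty": 0, "tz": 0.23, "ax": 0, "ay": 0, "az": 0},
    {"tx": -0.4, "ty": 0, "tz": 0.23, "ax": 0, "ay": 0, "az": 0},
    {"tx": -0.2, "ty": 0, "tz": 0.12, "ax": 0, "ay": 0, "az": 0},
    {"tx": 0, "ty": 0, "tz": 0, "ax": 0, "ay": 0, "az": 0}
  ]
}}

```text
time_s: 16.73
ee_pos: [0.5407, 0.1, 0.1843]
eef_rot: [-3.142, 0.523, 3.141]
force: [-0.6, -0.8, -0.8]
grip_width: 0.0005
grip_force: 0.0
```

>>> {"method": "apply_moves", "body": {
  "increments": [
    {"tx": -0.07, "ty": 0, "tz": 0.04, "ax": 0, "ay": 0, "az": 0},
    {"tx": -0.07, "ty": 0, "tz": 0.04, "ax": 0, "ay": 0, "az": 0},
    {"tx": -0.07, "ty": 0, "tz": 0.04, "ax": 0, "ay": 0, "az": 0},
    {"tx": -0.07, "ty": 0, "tz": 0.04, "ax": 0, "ay": 0, "az": 0},
    {"tx": 0, "ty": 0, "tz": 0, "ax": 0, "ay": 0, "az": 0}
  ]
}}

```text
time_s: 17.35
ee_pos: [0.5502, 0.1001, 0.1846]
eef_rot: [3.142, 0.524, 3.141]
force: [0.1, -0.8, 0.7]
grip_width: 0.0003
grip_force: 0.0
```

>>> {"method": "apply_moves", "body": {
  "increments": [
    {"tx": -0.07, "ty": 0, "tz": 0.04, "ax": 0, "ay": 0, "az": 0},
    {"tx": 0, "ty": 0, "tz": 0, "ax": 0, "ay": 0, "az": 0}
  ]
}}

```text
time_s: 17.6
ee_pos: [0.5525, 0.1001, 0.1844]
eef_rot: [-3.141, 0.523, 3.141]
force: [-2.9, 0.2, 0.9]
grip_width: 0.0003
grip_force: 1.3
```

>>> {"method": "apply_moves", "body": {
  "increments": [
    {"tx": -0.026, "ty": 0, "tz": 0.015, "ax": 0, "ay": 0, "az": 0},
    {"tx": 0, "ty": 0, "tz": 0, "ax": 0, "ay": 0, "az": 0}
  ]
}}

```text
time_s: 17.85
ee_pos: [0.5531, 0.1001, 0.1844]
eef_rot: [-3.141, 0.522, 3.142]
force: [-8.8, -0.2, 3.6]
grip_width: 0.0006
grip_force: 3.9
```

>>> {"method": "apply_moves", "body": {
  "increments": [
    {"tx": 0.67, "ty": 0, "tz": -0.39, "ax": 0, "ay": 0, "az": 0},
    {"tx": 0.67, "ty": 0, "tz": -0.39, "ax": 0, "ay": 0, "az": 0},
    {"tx": 0.67, "ty": 0, "tz": -0.39, "ax": 0, "ay": 0, "az": 0},
    {"tx": 0.67, "ty": 0, "tz": -0.39, "ax": 0, "ay": 0, "az": 0},
    {"tx": 0, "ty": -0.83, "tz": 0, "ax": 0, "ay": 0, "az": 0},
    {"tx": 0, "ty": -0.84, "tz": 0, "ax": 0, "ay": 0, "az": 0},
    {"tx": 0, "ty": -0.83, "tz": 0, "ax": 0, "ay": 0, "az": 0},
    {"tx": 0, "ty": 0, "tz": 0, "ax": 0, "ay": 0, "az": 0}
  ]
}}

```text
time_s: 18.85
ee_pos: [0.4606, 0.0241, 0.1851]
eef_rot: [-3.142, 0.524, 3.139]
force: [-0.2, -0.1, -0.5]
grip_width: 0.0004
grip_force: 0.0
```

>>> {"method": "apply_moves", "body": {
  "increments": [
    {"tx": -0.4, "ty": 0, "tz": 0.23, "ax": 0, "ay": 0, "az": 0},
    {"tx": -0.4, "ty": 0, "tz": 0.23, "ax": 0, "ay": 0, "az": 0},
    {"tx": -0.4, "ty": 0, "tz": 0.23, "ax": 0, "ay": 0, "az": 0},
    {"tx": -0.4, "ty": 0, "tz": 0.23, "ax": 0, "ay": 0, "az": 0},
    {"tx": -0.4, "ty": 0, "tz": 0.23, "ax": 0, "ay": 0, "az": 0},
    {"tx": -0.2, "ty": 0, "tz": 0.12, "ax": 0, "ay": 0, "az": 0},
    {"tx": 0, "ty": 0, "tz": 0, "ax": 0, "ay": 0, "az": 0}
  ]
}}

```text
time_s: 19.73
ee_pos: [0.5369, 0.0253, 0.1847]
eef_rot: [3.142, 0.523, -3.142]
force: [0.1, 0.2, -0.4]
grip_width: 0.0001
grip_force: 0.0
```

Touch is expected near 0.552, so I move 12.5 mm and then go in small steps.

>>> {"method": "apply_moves", "body": {
  "increments": [
    {"tx": -0.09, "ty": 0, "tz": 0.05, "ax": 0, "ay": 0, "az": 0},
    {"tx": -0.09, "ty": 0, "tz": 0.05, "ax": 0, "ay": 0, "az": 0},
    {"tx": -0.09, "ty": 0, "tz": 0.05, "ax": 0, "ay": 0, "az": 0},
    {"tx": -0.09, "ty": 0, "tz": 0.05, "ax": 0, "ay": 0, "az": 0},
    {"tx": 0, "ty": 0, "tz": 0, "ax": 0, "ay": 0, "az": 0}
  ]
}}

```text
time_s: 20.35
ee_pos: [0.5491, 0.0251, 0.1851]
eef_rot: [-3.142, 0.524, 3.142]
force: [-0.1, -0.3, 0.1]
grip_width: 0.0007
grip_force: 0.0
```

>>> {"method": "apply_moves", "body": {
  "increments": [
    {"tx": -0.043, "ty": 0, "tz": 0.025, "ax": 0, "ay": 0, "az": 0},
    {"tx": 0, "ty": 0, "tz": 0, "ax": 0, "ay": 0, "az": 0}
  ]
}}

```text
time_s: 20.6
ee_pos: [0.5505, 0.0251, 0.1851]
eef_rot: [3.142, 0.524, 3.141]
force: [0.0, 0.1, 0.5]
grip_width: 0.0005
grip_force: 0.0
```

>>> {"method": "apply_moves", "body": {
  "increments": [
    {"tx": -0.026, "ty": 0, "tz": 0.015, "ax": 0, "ay": 0, "az": 0},
    {"tx": 0, "ty": 0, "tz": 0, "ax": 0, "ay": 0, "az": 0}
  ]
}}

```text
time_s: 20.85
ee_pos: [0.5514, 0.0251, 0.1851]
eef_rot: [-3.142, 0.524, 3.141]
force: [-0.6, 0.4, -0.3]
grip_width: 0.0007
grip_force: 0.0
```

>>> {"method": "apply_moves", "body": {
  "increments": [
    {"tx": -0.026, "ty": 0, "tz": 0.015, "ax": 0, "ay": 0, "az": 0},
    {"tx": 0, "ty": 0, "tz": 0, "ax": 0, "ay": 0, "az": 0}
  ]
}}

```text
time_s: 21.1
ee_pos: [0.5523, 0.0251, 0.1851]
eef_rot: [-3.142, 0.523, 3.141]
force: [-0.7, -0.4, -0.7]
grip_width: 0.0004
grip_force: 0.3
```

>>> {"method": "apply_moves", "body": {
  "increments": [
    {"tx": -0.02, "ty": 0, "tz": 0.012, "ax": 0, "ay": 0, "az": 0},
    {"tx": 0, "ty": 0, "tz": 0, "ax": 0, "ay": 0, "az": 0}
  ]
}}

```text
time_s: 21.35
ee_pos: [0.5528, 0.0251, 0.185]
eef_rot: [3.142, 0.523, 3.141]
force: [-2.5, -0.3, 1.5]
grip_width: 0.0005
grip_force: 1.7
```

Touched. On to lane 3 the same way.

>>> {"method": "apply_moves", "body": {
  "increments": [
    {"tx": 0.67, "ty": 0, "tz": -0.39, "ax": 0, "ay": 0, "az": 0},
    {"tx": 0.67, "ty": 0, "tz": -0.39, "ax": 0, "ay": 0, "az": 0},
    {"tx": 0.67, "ty": 0, "tz": -0.39, "ax": 0, "ay": 0, "az": 0},
    {"tx": 0.67, "ty": 0, "tz": -0.39, "ax": 0, "ay": 0, "az": 0},
    {"tx": 0, "ty": -0.83, "tz": 0, "ax": 0, "ay": 0, "az": 0},
    {"tx": 0, "ty": -0.84, "tz": 0, "ax": 0, "ay": 0, "az": 0},
    {"tx": 0, "ty": -0.83, "tz": 0, "ax": 0, "ay": 0, "az": 0},
    {"tx": 0, "ty": 0, "tz": 0, "ax": 0, "ay": 0, "az": 0}
  ]
}}

```text
time_s: 22.35
ee_pos: [0.4601, -0.0509, 0.1856]
eef_rot: [-3.141, 0.524, 3.139]
force: [0.1, 0.3, -0.4]
grip_width: 0.0002
grip_force: 0.0
```

>>> {"method": "apply_moves", "body": {
  "increments": [
    {"tx": -0.4, "ty": 0, "tz": 0.23, "ax": 0, "ay": 0, "az": 0},
    {"tx": -0.4, "ty": 0, "tz": 0.23, "ax": 0, "ay": 0, "az": 0},
    {"tx": -0.4, "ty": 0, "tz": 0.23, "ax": 0, "ay": 0, "az": 0},
    {"tx": -0.4, "ty": 0, "tz": 0.23, "ax": 0, "ay": 0, "az": 0},
    {"tx": -0.4, "ty": 0, "tz": 0.23, "ax": 0, "ay": 0, "az": 0},
    {"tx": -0.25, "ty": 0, "tz": 0.14, "ax": 0, "ay": 0, "az": 0},
    {"tx": -0.1, "ty": 0, "tz": 0.06, "ax": 0, "ay": 0, "az": 0},
    {"tx": -0.1, "ty": 0, "tz": 0.06, "ax": 0, "ay": 0, "az": 0},
    {"tx": -0.1, "ty": 0, "tz": 0.06, "ax": 0, "ay": 0, "az": 0},
    {"tx": 0, "ty": 0, "tz": 0, "ax": 0, "ay": 0, "az": 0}
  ]
}}

```text
time_s: 23.6
ee_pos: [0.5483, -0.0499, 0.1855]
eef_rot: [-3.142, 0.524, 3.141]
force: [-0.0, 0.2, 0.4]
grip_width: -0.0
grip_force: 0.0
```

>>> {"method": "apply_moves", "body": {
  "increments": [
    {"tx": -0.085, "ty": 0, "tz": 0.05, "ax": 0, "ay": 0, "az": 0},
    {"tx": 0, "ty": 0, "tz": 0, "ax": 0, "ay": 0, "az": 0}
  ]
}}

```text
time_s: 23.85
ee_pos: [0.5513, -0.05, 0.1855]
eef_rot: [-3.142, 0.524, 3.141]
force: [-0.4, -0.2, 0.1]
grip_width: 0.0004
grip_force: 0.0
```

>>> {"method": "apply_moves", "body": {
  "increments": [
    {"tx": -0.026, "ty": 0, "tz": 0.015, "ax": 0, "ay": 0, "az": 0},
    {"tx": 0, "ty": 0, "tz": 0, "ax": 0, "ay": 0, "az": 0}
  ]
}}

```text
time_s: 24.1
ee_pos: [0.5521, -0.0499, 0.1854]
eef_rot: [3.142, 0.524, 3.141]
force: [-0.1, 0.3, -0.8]
grip_width: 0.0005
grip_force: 0.1
```

>>> {"method": "apply_moves", "body": {
  "increments": [
    {"tx": -0.026, "ty": 0, "tz": 0.015, "ax": 0, "ay": 0, "az": 0},
    {"tx": 0, "ty": 0, "tz": 0, "ax": 0, "ay": 0, "az": 0}
  ]
}}

```text
time_s: 24.35
ee_pos: [0.5529, -0.0499, 0.1854]
eef_rot: [3.141, 0.523, 3.141]
force: [-2.0, 0.1, 0.5]
grip_width: 0.0003
grip_force: 0.8
```

Touched. Now back off, rise and straighten up over R.

>>> {"method": "apply_moves", "body": {
  "increments": [
    {"tx": 0.86, "ty": 0, "tz": -0.5, "ax": 0, "ay": 0, "az": 0},
    {"tx": 0.86, "ty": 0, "tz": -0.5, "ax": 0, "ay": 0, "az": 0},
    {"tx": -0.46, "ty": 0, "tz": -0.8, "ax": 0, "ay": 0, "az": 0},
    {"tx": -0.46, "ty": 0, "tz": -0.8, "ax": 0, "ay": 0, "az": 0},
    {"tx": -0.46, "ty": 0, "tz": -0.8, "ax": 0, "ay": 0, "az": 0},
    {"tx": -0.46, "ty": 0, "tz": -0.8, "ax": 0, "ay": 0, "az": 0},
    {"tx": 0, "ty": 0.26, "tz": 0, "ax": 0, "ay": 1, "az": 0},
    {"tx": 0, "ty": 0.26, "tz": 0, "ax": 0, "ay": 1, "az": 0},
    {"tx": 0, "ty": 0.26, "tz": 0, "ax": 0, "ay": 1, "az": 0},
    {"tx": 0, "ty": 0.26, "tz": 0, "ax": 0, "ay": 1, "az": 0},
    {"tx": 0, "ty": 0.26, "tz": 0, "ax": 0, "ay": 1, "az": 0},
    {"tx": 0, "ty": 0.24, "tz": 0, "ax": 0, "ay": 1, "az": 0}
  ],
  "jaw": 0.5
}}

```text
time_s: 25.85
ee_pos: [0.4931, -0.0034, 0.2965]
eef_rot: [-3.141, -0.002, 3.141]
force: [-1.1, -0.4, 0.5]
grip_width: 0.0468
grip_force: 0.0
```

>>> {"method": "apply_moves", "body": {
  "increments": [
    {"tx": 0, "ty": 0, "tz": 0, "ax": 0, "ay": 0, "az": 0},
    {"tx": 0, "ty": 0, "tz": 0, "ax": 0, "ay": 0, "az": 0}
  ]
}}

```text
time_s: 26.1
ee_pos: [0.4931, -0.0039, 0.2964]
eef_rot: [3.142, 0.002, 3.142]
force: [-0.5, -0.1, 0.1]
grip_width: 0.0472
grip_force: 0.0
```

>>> {"method": "apply_moves", "body": {
  "increments": [
    {"tx": -0.08, "ty": 0, "tz": 0.9, "ax": 0, "ay": 0, "az": 0},
    {"tx": 0, "ty": 0, "tz": 1, "ax": 0, "ay": 0, "az": 0},
    {"tx": 0, "ty": 0, "tz": 0.7, "ax": 0, "ay": 0, "az": 0},
    {"tx": 0, "ty": 0, "tz": 0.33, "ax": 0, "ay": 0, "az": 0},
    {"tx": 0, "ty": 0, "tz": 0, "ax": 0, "ay": 0, "az": 0}
  ]
}}

```text
time_s: 26.72
ee_pos: [0.4955, -0.0039, 0.2084]
eef_rot: [3.142, 0.0, 3.141]
force: [-0.1, 0.1, 0.5]
grip_width: 0.0469
grip_force: 0.0
```

>>> {"method": "apply_moves", "body": {
  "increments": [
    {"tx": 0, "ty": 0, "tz": 0, "ax": 0, "ay": 0, "az": 0},
    {"tx": 0, "ty": 0, "tz": 0, "ax": 0, "ay": 0, "az": 0},
    {"tx": 0, "ty": 0, "tz": 0, "ax": 0, "ay": 0, "az": 0},
    {"tx": 0, "ty": 0, "tz": 0, "ax": 0, "ay": 0, "az": 0}
  ],
  "jaw": 1
}}

```text
time_s: 27.22
ee_pos: [0.4956, -0.0037, 0.2089]
eef_rot: [-3.142, 0.001, 3.142]
force: [-1.3, 0.1, 5.6]
grip_width: 0.0221
grip_force: 10.0
```

>>> {"method": "apply_moves", "body": {
  "increments": [
    {"tx": 0, "ty": 0, "tz": -1, "ax": 0, "ay": 0, "az": 0},
    {"tx": 0, "ty": 0, "tz": 0, "ax": 0, "ay": 0, "az": 0},
    {"tx": -0.86, "ty": -0.08, "tz": 0, "ax": 0, "ay": 0, "az": 0},
    {"tx": -0.86, "ty": -0.08, "tz": 0, "ax": 0, "ay": 0, "az": 0},
    {"tx": -0.86, "ty": -0.08, "tz": 0, "ax": 0, "ay": 0, "az": 0},
    {"tx": -0.86, "ty": -0.08, "tz": 0, "ax": 0, "ay": 0, "az": 0},
    {"tx": 0, "ty": 0, "tz": 0.4, "ax": 0, "ay": 0, "az": 0},
    {"tx": 0, "ty": 0, "tz": 0.4, "ax": 0, "ay": 0, "az": 0},
    {"tx": 0, "ty": 0, "tz": 0.17, "ax": 0, "ay": 0, "az": 0},
    {"tx": 0, "ty": 0, "tz": 0, "ax": 0, "ay": 0, "az": 0}
  ]
}}

```text
time_s: 28.48
ee_pos: [0.5982, -0.0132, 0.2089]
eef_rot: [3.142, -0.001, 3.142]
force: [0.9, -0.5, 0.4]
grip_width: 0.0218
grip_force: 10.0
```

>>> {"method": "apply_moves", "body": {
  "increments": [
    {"tx": 0, "ty": 0, "tz": 0, "ax": 0, "ay": 0, "az": 0},
    {"tx": 0, "ty": 0, "tz": 0, "ax": 0, "ay": 0, "az": 0},
    {"tx": 0, "ty": 0, "tz": 0, "ax": 0, "ay": 0, "az": 0},
    {"tx": 0, "ty": 0, "tz": -1, "ax": 0, "ay": 0, "az": 0},
    {"tx": 0, "ty": 0, "tz": -1, "ax": 0, "ay": 0, "az": 0},
    {"tx": 0, "ty": 0, "tz": 0, "ax": 0, "ay": 0, "az": 0},
    {"tx": 0, "ty": 0, "tz": 0, "ax": 0, "ay": 0, "az": 0}
  ],
  "jaw": 0.5
}}

```text
time_s: 29.35
ee_pos: [0.5985, -0.0133, 0.2685]
eef_rot: [3.142, -0.001, 3.141]
force: [-0.2, 0.3, -0.2]
grip_width: 0.0471
grip_force: 0.0
```

>>> {"method": "apply_moves", "body": {
  "increments": [
    {"tx": 0.86, "ty": 0.66, "tz": 0, "ax": 0, "ay": 0, "az": 0},
    {"tx": 0.86, "ty": 0.66, "tz": 0, "ax": 0, "ay": 0, "az": 0},
    {"tx": 0.86, "ty": 0.66, "tz": 0, "ax": 0, "ay": 0, "az": 0},
    {"tx": 0.85, "ty": 0.65, "tz": 0, "ax": 0, "ay": 0, "az": 0},
    {"tx": 0, "ty": 0, "tz": 0.4, "ax": 0, "ay": 0, "az": 0},
    {"tx": 0, "ty": 0, "tz": 0.9, "ax": 0, "ay": 0, "az": 0},
    {"tx": 0, "ty": 0, "tz": 0.7, "ax": 0, "ay": 0, "az": 0},
    {"tx": 0, "ty": 0, "tz": 0, "ax": 0, "ay": 0, "az": 0}
  ]
}}

```text
time_s: 30.35
ee_pos: [0.4957, 0.0651, 0.2072]
eef_rot: [-3.141, -0.004, 3.141]
force: [0.3, 0.3, 0.2]
grip_width: 0.0472
grip_force: 0.0
```

>>> {"method": "apply_moves", "body": {
  "increments": [
    {"tx": 0, "ty": 0, "tz": 0, "ax": 0, "ay": 0, "az": 0},
    {"tx": 0, "ty": 0, "tz": 0, "ax": 0, "ay": 0, "az": 0},
    {"tx": 0, "ty": 0, "tz": 0, "ax": 0, "ay": 0, "az": 0},
    {"tx": 0, "ty": 0, "tz": 0, "ax": 0, "ay": 0, "az": 0}
  ],
  "jaw": 1
}}

```text
time_s: 30.85
ee_pos: [0.496, 0.0656, 0.2099]
eef_rot: [-3.142, 0.001, 3.142]
force: [-0.5, -0.5, 5.6]
grip_width: 0.0218
grip_force: 10.0
```

>>> {"method": "apply_moves", "body": {
  "increments": [
    {"tx": 0, "ty": 0, "tz": -1, "ax": 0, "ay": 0, "az": 0},
    {"tx": 0, "ty": 0, "tz": 0, "ax": 0, "ay": 0, "az": 0},
    {"tx": -0.85, "ty": -0.03, "tz": 0, "ax": 0, "ay": 0, "az": 0},
    {"tx": -0.85, "ty": -0.03, "tz": 0, "ax": 0, "ay": 0, "az": 0},
    {"tx": -0.85, "ty": -0.03, "tz": 0, "ax": 0, "ay": 0, "az": 0},
    {"tx": -0.85, "ty": 0, "tz": 0, "ax": 0, "ay": 0, "az": 0},
    {"tx": 0, "ty": 0, "tz": 0.4, "ax": 0, "ay": 0, "az": 0},
    {"tx": 0, "ty": 0, "tz": 0.4, "ax": 0, "ay": 0, "az": 0},
    {"tx": 0, "ty": 0, "tz": 0.17, "ax": 0, "ay": 0, "az": 0},
    {"tx": 0, "ty": 0, "tz": 0, "ax": 0, "ay": 0, "az": 0}
  ]
}}

```text
time_s: 32.1
ee_pos: [0.5973, 0.0629, 0.2098]
eef_rot: [-3.142, -0.001, -3.142]
force: [0.6, 0.7, -0.8]
grip_width: 0.0217
grip_force: 10.0
```

>>> {"method": "apply_moves", "body": {
  "increments": [
    {"tx": 0, "ty": 0, "tz": 0, "ax": 0, "ay": 0, "az": 0},
    {"tx": 0, "ty": 0, "tz": 0, "ax": 0, "ay": 0, "az": 0},
    {"tx": 0, "ty": 0, "tz": 0, "ax": 0, "ay": 0, "az": 0},
    {"tx": 0, "ty": 0, "tz": -1, "ax": 0, "ay": 0, "az": 0},
    {"tx": 0, "ty": 0, "tz": -1, "ax": 0, "ay": 0, "az": 0},
    {"tx": 0, "ty": 0, "tz": -1, "ax": 0, "ay": 0, "az": 0},
    {"tx": 0.9, "ty": -0.6, "tz": -1, "ax": 0, "ay": 0, "az": 0},
    {"tx": 1, "ty": -0.6, "tz": -1, "ax": 0, "ay": 0, "az": 0},
    {"tx": 1, "ty": 0, "tz": 0, "ax": 0, "ay": -1, "az": 0},
    {"tx": 1, "ty": 0, "tz": 0, "ax": 0, "ay": -1, "az": 0},
    {"tx": 0.5, "ty": 0, "tz": 0, "ax": 0, "ay": -1, "az": 0},
    {"tx": 0.2, "ty": 0, "tz": 0, "ax": 0, "ay": -1, "az": 0}
  ],
  "jaw": 0.5
}}

```text
time_s: 33.6
ee_pos: [0.4596, 0.0269, 0.3537]
eef_rot: [-3.142, 0.352, 3.141]
force: [0.1, 0.2, 0.1]
grip_width: 0.0471
grip_force: 0.0
```

>>> {"method": "apply_moves", "body": {
  "increments": [
    {"tx": 0, "ty": 0, "tz": 0, "ax": 0, "ay": -1, "az": 0},
    {"tx": 0, "ty": 0, "tz": 0, "ax": 0, "ay": -1, "az": 0},
    {"tx": 0, "ty": 0, "tz": 0, "ax": 0, "ay": 0, "az": 0}
  ],
  "jaw": 0
}}

```text
time_s: 33.98
ee_pos: [0.4601, 0.0269, 0.3536]
eef_rot: [3.142, 0.523, 3.141]
force: [-0.2, 0.1, 0.2]
grip_width: 0.0732
grip_force: 0.0
```

```bash
python3 snap.py w5;  python3 - <<'E'
from h import *
T,w=pickle.load(open("w5.pkl","rb"))
hsv=cv2.cvtColor(w["pixels"],cv2.COLOR_RGB2HSV);b=cv2.inRange(hsv,(100,110,25),(130,255,255))
n,l,s,c=cv2.connectedComponentsWithStats(b)
for i in range(1,n):
    if s[i,4]>200:
        x,y,W,H,_=s[i];print(s[i],cast(w,[[x,y],[x+W,y+H]],.019,T)[:,:2].round(4).tolist())
E
```

```text
33.975 [0.46013848 0.02689443 0.35358954] [3.14158751 0.52328073 3.14147844] 0.07321070839585181
[224 137  29  29 649] [[0.5889, -0.0263], [0.6234, -0.0013]]
[306 136  25  29 622] [[0.5879, 0.0499], [0.6222, 0.0766]]
[389 136  25  39 611] [[0.588, 0.127], [0.6353, 0.163]]
[ 497  166   63   82 1246] [[0.6237, 0.2429], [0.7568, 0.3812]]
[202 201  23  24 414] [[0.6724, -0.0602], [0.7122, -0.0394]]
[332 201  24  23 424] [[0.6726, 0.0828], [0.7106, 0.115]]
[268 203  20  22 369] [[0.6756, 0.0124], [0.7123, 0.035]]
```

View pics/w5.png

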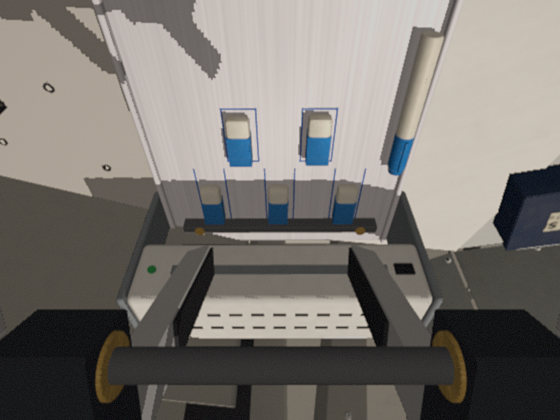

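All five lie flat and straight. The back three touch the bar, at (213,205), (278,205) and (345,205), centred in their lanes. The front two sit inside their oblongs at (239,140) and (318,140).

```bash
python3 -c "
from station import hand_in;print(hand_in())"
```

```text
the job is handed in; nothing more can be done
None
```

The job is handed in at about 34 s of the 72 s allowed. By the last wrist-camera view, three erasers touch the stop bar centred in their lanes and two lie inside the front oblongs. No verdict came back, and I did not re-measure the stop bar afterwards; the hardest push on it was about 9 N.

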